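# Find and mark the balance point of a knife bar

### The job

The dark wooden knife bar lies lopsided across the steel edge of the balancing stand. Slide it along, without taking it off the stand, until it balances level on the edge by itself; then set the orange clip astride the bar right above the edge to mark the balance point, leaving the bar level with nothing touching it. Do not disturb the cup, the round distributor or the brush.

Things in the scene. Friction and masses are not known exactly. Their poses are not given: they have to be found in the camera images.
- stand: Pale wooden balancing stand, fixed to the worktop at any yaw, base 156 x 66 x 10 mm. Origin: centre of its underside, z up, x along the bar. In its middle stands a steel blade (the edge). At x = -60 and +60 mm are rests, 12 mm thick, tops 52 mm high, each with a guide post on either side of the bar (y = +-18 to +-24 mm, up to 92 mm high) that keeps it in line.
- crest (a point): Middle of the edge: centre of the blade's flat top on the stand, 60 mm above the worktop, 8 mm wide along x and 30 mm along y; axes as the stand's.
- bar: Dark wooden knife bar with a steel strip in its top, 240 (x) x 32 (y) x 18 (z) mm, 0.3 to 0.4 kg, loose, lying across the edge along the stand's x (its +x the same way). Origin: middle of its underside. Off balance, its heavy end sinks onto the rest (tilt about 0.13 rad). Pushed on its end it slides (a few N); a finger pressing on it can hold it tilted, so draw back to see.
- bar_top (a point): Middle of the bar's top face, 18 mm above its origin; axes as the bar's. A hidden core puts the balance point 10 to 40 mm from here towards the bar's +x end; where exactly must be found. With it within 4 mm of the middle of the edge, the bar lies level, and comes back to level after a light touch, rocking for up to 4 s.
- clip: Orange marking clip, 30 g, loose, standing upright: a saddle 16 (x) x 44 (y) mm on two legs 3 mm thick, 38 mm apart inside. Origin: centre, level with the legs' feet; the plate's underside is 12 mm and its top 15 mm higher. Astride the bar its x lies along the bar (either way round), the plate on the bar's top, its origin 6 mm above the bar's underside.
- clip_tab (a point): Top of the clip's upright tab, 51 mm above the clip's origin; the tab is 14 (x) x 10 (y) mm, 15 to 51 mm above the clip's origin, and is what to grip; axes as the clip's.
- cup: Small green and white coffee cup with a handle, about 63 x 88 x 51 mm, a bystander. Origin: near the centre of its underside.
- distributor: Black and silver round coffee distributor, 64 mm across, 28 mm high, a bystander. Origin: centre of its underside.
- brush: Black cleaning brush, 24 x 167 x 12 mm, lying flat along its y, a bystander. Origin: near the middle of its underside.

How it is judged (in metres and radians):
On the way, in this order (a step that is already met when the one before it is completed fails the run):
1. the bar balances level on the edge by itself, not touched by the robot (angle between bar's own z axis and vertical below 0.05 rad and height (world z) of bar between 0.055 and 0.065 m and contact force between each of the arm, the fingers and bar below 0.05 N), for 0.4 s.
2. the clip sits astride the bar above the edge (x of clip in the frame of stand between -0.008 and 0.008 m and height (world z) of clip between 0.061 and 0.07 m and angle between clip's own z axis and vertical below 0.1 rad and angle between the x axis of clip and the x axis of bar, either way round below 0.25 rad), for 0.2 s.
At the end, for the whole second after the job is handed in: The bar rests level (within 0.05 rad) on the edge of the stand, and the clip sits upright astride it (plate on the bar's top, in line with the bar within 0.25 rad), its centre within 8 mm of the middle of the edge along the bar; both are at rest (all of step 2 and angle between bar's own z axis and vertical below 0.05 rad and height (world z) of bar between 0.055 and 0.065 m and linear speed of each of bar, clip below 0.02 m/s); the robot touches nothing.
It fails at once if the bar is taken or knocked off the stand (its middle over 40 mm above or 20 mm below the edge's height, or over 25 mm aside) (height (world z) of bar above 0.1 m or height (world z) of bar below 0.04 m or y of bar in the frame of stand above 0.025 m or y of bar in the frame of stand below -0.025 m).
It fails at once if the cup is moved by more than 30 mm (distance of cup from where it was at the start of the episode above 0.03 m).
It fails at once if the distributor is moved by more than 30 mm (distance of distributor from where it was at the start of the episode above 0.03 m).
It fails at once if the brush is moved by more than 30 mm (distance of brush from where it was at the start of the episode above 0.03 m).
It also fails if it takes over 67 s, if anything falls off the work surface, if the arm or the gripper's body presses on something with over 40 N, if the wrist force passes 120 N, or if a joint passes its speed limit or range.

### The arm

A 6-joint arm with a two-finger parallel gripper is mounted at the origin on a cart in front of the work surface, level with it; the furniture and walls round the work are solid. World frame = base frame: x ahead of the robot, y to its left, z up, the work surface at z = 0. Lengths are in mm, angles in rad, forces in N, time in s.
With the tool pointing down it reaches from about 275 to 850 mm from the base axis. Payload 19 kg.
Tool frame: the origin (TCP) lies where the fingers leave the gripper's body, on its centre line; the fingertips stand 73 mm ahead of it and the grasp point (between the pads) lies 54 mm ahead of it (bot.grip_point_offset is the distance from the TCP to the grasp point, in mm); z points along the fingers, y is the line along which they close (so a half turn about z gives the same grasp; the last joint's range is limited). The gripper opens to 85 mm and grips with 20 to 120 N. Pads are 22 mm wide; open, the fingers measure 114 mm over their backs; the gripper's body (76 mm by 85 mm) begins 54 mm behind the grasp point. The pads swing forward as they close: fully open they stand 13 mm farther back than shut.
Start: joints at [-1.31, 0.15, 1.437, -0, 1.554, -0.134], TCP at [221.132, -530.754, 303.867] pointing down, gripper open.
Joint ranges: [-2.8, 2.8], [-0.68, 2.1], [0.12, 2.68], [-1.39, 4.53], [0.16, 2.79], [-2.81, 2.81]. Speed limits (rad/s): [1.89, 1.89, 2.22, 3.01, 3.01, 3.01].

### API

Orientations are given as [roll, pitch, yaw] about the fixed x, y, z axes, in that order (R = Rz(yaw) Ry(pitch) Rx(roll)).
In Python, from workcell import bot gives the robot as it stands.
- The arm moves only by the tool servo_tool, never from a script. Its argument "steps" is a list of rows, each a list of 7 numbers: the turn, a rotation vector about the tool's x, y, z in degrees, then the shift along the tool's x, y, z in units of 30 mm (1.0 is 30 mm), then the closure in counts, from 0 (fully open) to 255 (shut). A call has exactly 10 rows; each row is the pose to reach, as a shift and turn from the pose commanded when the call began, along the tool's axes at that moment; what a row does not reach only later rows make up. A row lasts 1/12 s, in which the tool goes at most 41.7 mm and 7.16 degrees, less where a joint would pass 70% of its speed; a pose out of reach is approached as far as the arm can. A call with a gripper value outside its range is refused whole. The fingers move at their own pace and stop on an object; "squeeze" is the grip in N (left out, the last holds). Time passes only in rows, so rows that repeat a pose let the fingers close, or fill a call up. It gives the time, the measured TCP pose, the force, the opening and the grip force at its end, in the units of the state.
- bot.get_state(): the state, without advancing time (a new reading comes with each control period).
- bot.grab_frame(name): name is "scene" or "top" or "wrist"; returns a dict with "pixels" (400x640x3 uint8, blue, green, red), "camera_matrix" (3x3 intrinsics, pixels), "xyz" and "orientation" of the camera in the world; the wrist camera has in their place "hand_eye" (4x4, takes a point from camera to tool coordinates, whose origin is the TCP and whose axes are the flange's). Camera axes: x right, y down, z forward; pixel columns grow to the right and rows downward; lengths in mm; the calibration is good to about 2 mm. A picture is of the moment at which its call begins: read the wrist's pose just before it. There is no depth.
- bot.job_done(): hands the job in; it is judged then, once.
The state is a dict: "clock": time; "q": joint angles; "qvel": joint speeds; "joint_torque": joint torques, N m; "tcp_pos": TCP position; "tool_rot": TCP orientation; "ft_force": force on the tool from outside, world axes, zero at the start; "torque": the same for the moment, N m; "opening": opening from 0.0 (shut) to 1.0 (fully open); "grip_force": force on a finger pad.
Only numpy, scipy, OpenCV 4.12 (cv2) and the standard library are available. Lean on these libraries where they do the work, as an engineer would, in place of code of your own. Each camera call takes 0.05 s, during which the arm holds its last target. There are 200 camera calls.

## Working session

There is one attempt and no reset: what is moved stays moved. The work goes in short steps, Python scripts to look and compute and a tool call to move; the robot and the scene stay as the last step left them, time stands still between calls to the robot, and variables do not carry over. Pictures are saved under pics/ and viewed, at most 10 in all, crops included, and the job is handed in when it is done.

Besides the shell and the picture viewer there is one more tool, called after ">>>" by a JSON object that holds its "api" and its "payload". servo_tool: Moves the arm, as the interface text tells. Its arguments: {"type":"object","properties":{"steps":{"type":"array"},"squeeze":{"type":"number"}},"required":["steps"]}

```bash
mkdir -p pics; ls
python3 - <<'E'
from workcell import bot
import cv2,json,numpy as np
print(bot.get_state())
for n in("scene","top"):
    f=bot.grab_frame(n); cv2.imwrite(f"pics/{n}0.png",f["pixels"])
    print(n,np.array(f["camera_matrix"]).tolist(),f["xyz"],f["orientation"])
E
```

```text
pics
{'clock': 0.0, 'q': array([-1.30997231e+00,  1.50968036e-01,  1.43803901e+00,  4.43399587e-05,
        1.55381131e+00, -1.34011011e-01]), 'qvel': array([ 0.00012876,  0.00025068, -0.00053806,  0.00044191,  0.00117808,
       -0.00060447]), 'joint_torque': array([ 1.77444552e-03, -7.13051605e+01, -5.70878005e+01, -2.28850145e-04,
        8.88670940e-03,  1.32234918e-04]), 'tcp_pos': array([ 221.12005717, -530.60307252,  303.28167287]), 'tool_rot': array([-3.14038386e+00, -2.07702053e-04,  3.94834120e-01]), 'ft_force': array([-0.31772378, -0.08650074, -0.06806026]), 'torque': array([ 0.05905402,  0.07269373, -0.00653624]), 'grip_force': 0.0, 'opening': 1.0006317662831332}
scene [[488.75516278079965, 0.0, 318.21010794846427], [0.0, 488.75516278079965, 205.82862636770108], [0.0, 0.0, 1.0]] [-242.45961187  868.19931861 1351.53991399] [-2.40742875 -0.01129244 -2.34697248]
top [[445.63722669164633, 0.0, 319.74022581824687], [0.0, 445.63722669164633, 199.52008962890744], [0.0, 0.0, 1.0]] [ 460.70989347   59.10664389 1370.48958651] [-3.08232399 -0.01794811 -1.55929937]
```

View pics/top0.png

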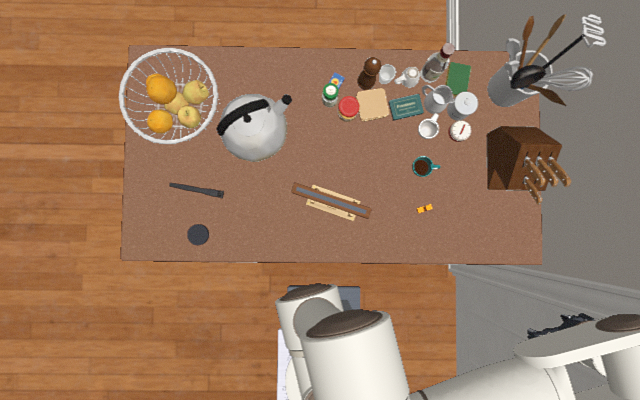

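View pics/scene0.png

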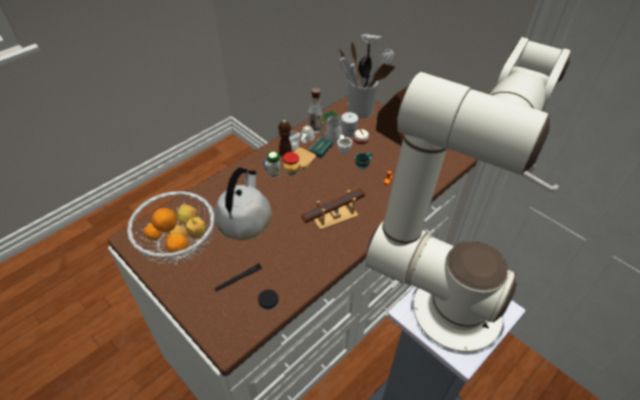

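The top view shows the stand and bar near pixel (331,201), the clip at (425,209), the cup at (423,167), the brush at (196,189) and the distributor at (198,234). I'll enlarge the stand and clip area.

```bash
cat > h.py <<'E'
import numpy as np,cv2
from scipy.spatial.transform import Rotation as R
from workcell import bot
def Rm(o): return R.from_euler("xyz",o).as_matrix()
def cam(f,st=None):
    K=np.array(f["camera_matrix"])
    if "hand_eye" in f:
        T=np.eye(4);T[:3,:3]=Rm(st["tool_rot"]);T[:3,3]=st["tcp_pos"];T=T@np.array(f["hand_eye"])
        return K,T[:3,:3],T[:3,3]
    return K,Rm(f["orientation"]),np.array(f["xyz"])
def ray(c,uv,z):
    K,M,p=c; d=M@np.linalg.inv(K)@np.array([*uv,1.]); return p+d*(z-p[2])/d[2]
def proj(c,X):
    K,M,p=c; q=K@(M.T@(np.asarray(X,float)-p)); return q[:2]/q[2]
E
python3 - <<'E'
from h import *
f=bot.grab_frame("top");c=cam(f)
im=f["pixels"][175:235,285:445]
cv2.imwrite("pics/topc.png",cv2.resize(im,None,fx=5,fy=5,interpolation=cv2.INTER_CUBIC))
for n,uv,z in[("stand",(331,201.5),60),("clip",(425,209),30),("cup",(423,167),25),("brush",(196,189),6),("dist",(198,234),14)]: print(n,ray(c,uv,z).round())
E
```

```text
stand [533.   3.  60.]
clip [ 516. -283.   30.]
cup [ 644. -278.   25.]
brush [569. 414.   6.]
dist [433. 402.  14.]
```

View pics/topc.png

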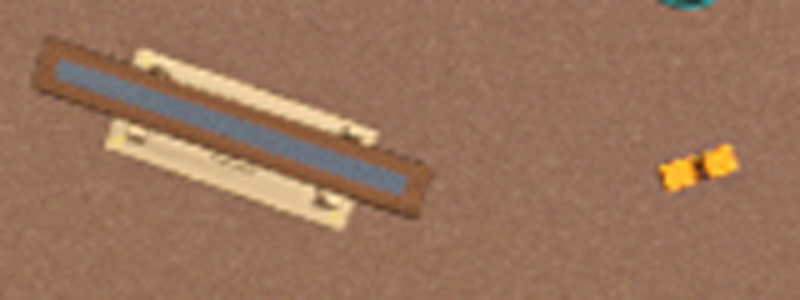

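In the crop, the base corners are about (140,48), (379,132), (345,230) and (106,150). The bar's end corners are (48,37), (33,88), (433,165) and (418,218). The clip's saddle runs from (675,172) to (722,158).

Run:
```python
from h import *
f=bot.grab_frame("top");c=cam(f)
P=lambda u,v,z: ray(c,(285+u/5,175+v/5),z)
b=[P(*p,10) for p in[(140,48),(379,132),(345,230),(106,150)]]
print("base",np.round(b),np.mean(b,0), np.linalg.norm(b[0]-b[1]),np.linalg.norm(b[1]-b[2]))
d=b[0]-b[1]+b[3]-b[2];print("yaw",np.degrees(np.arctan2(d[1],d[0])))
L=(P(48,37,78)+P(33,88,78))/2;Rr=(P(433,165,78)+P(418,218,78))/2
print("bar",L,Rr,(L+Rr)/2,np.linalg.norm(L-Rr),np.degrees(np.arctan2(*(L-Rr)[1::-1])))
a,e=P(675,172,15),P(722,158,15);print("clip",(P(660,178,15)+P(738,155,15))/2,np.degrees(np.arctan2(*(a-e)[1::-1])))
g=bot.grab_frame("wrist");print(np.array(g["hand_eye"]).round(3),g["camera_matrix"])
```

```text
base [[587.  57.  10.]
 [538. -90.  10.]
 [477. -70.  10.]
 [524.  77.  10.]] [531.6411284   -6.60775411  10.        ] 155.2063275622014 63.58952058458792
yaw 71.74670283675185
bar [571.7223514  114.64984659  78.        ] [ 499.41005607 -110.05555457   78.        ] [535.56620373   2.29714601  78.        ] 236.0542000633982 72.16134012088051
clip [ 518.5841225 -285.8073509   15.       ] 107.16037511188755
[[-1.0000e-03 -9.4700e-01 -3.2100e-01  8.3196e+01]
 [ 1.0000e+00 -0.0000e+00 -2.0000e-03 -1.2100e-01]
 [ 2.0000e-03 -3.2100e-01  9.4700e-01 -7.0080e+01]
 [ 0.0000e+00  0.0000e+00  0.0000e+00  1.0000e+00]] [[301.05097324   0.         313.39569716]
 [  0.         301.05097324 194.88280167]
 [  0.           0.           1.        ]]
```

>>> {"api": "servo_tool", "payload": {"steps": [[0,0,-49.4,14.5,-13.6,1.8,0],[0,0,-49.4,14.5,-13.6,1.8,0],[0,0,-49.4,14.5,-13.6,1.8,0],[0,0,-49.4,14.5,-13.6,1.8,0],[0,0,-49.4,14.5,-13.6,1.8,0],[0,0,-49.4,14.5,-13.6,1.8,0],[0,0,-49.4,14.5,-13.6,1.8,0],[0,0,-49.4,14.5,-13.6,1.8,0],[0,0,-49.4,14.5,-13.6,1.8,0],[0,0,-49.4,14.5,-13.6,1.8,0]]}}

```text
clock: 1.08
tcp_pos: [391.5, -150.3, 266.4]
tool_rot: [3.141, 0.0, 1.257]
ft_force: [0.4, -1.4, 0.1]
opening: 0.998
grip_force: 0.0
```

```bash
cat >> h.py <<'E'
def go(x,y,z,yaw):
    s=bot.get_state();M=Rm(s["tool_rot"])
    D=M.T@Rm([np.pi,0,np.radians(yaw)])
    print("t",round(s["clock"],2),"at",s["tcp_pos"].round(1),np.degrees(s["tool_rot"]).round(1),"F",s["ft_force"].round(1),"op",round(s["opening"],2),"grip",round(s["grip_force"],1))
    print("->rot",np.degrees(R.from_matrix(D).as_rotvec()).round(1),"shift",(M.T@(np.array([x,y,z])-s["tcp_pos"])/30).round(2))
E
python3 -c "
from h import *
go(466,14,250,72)"
```

```text
t 1.08 at [ 391.5 -150.3  266.4] [180.   0.  72.] F [ 0.4 -1.4  0.1] op 1.0 grip 0.0
->rot [0. 0. 0.] shift [5.98 0.67 0.55]
```

>>> {"api": "servo_tool", "payload": {"steps": [[0,0,0,5.7,0.6,0.5,255],[0,0,0,5.7,0.6,0.5,255],[0,0,0,5.7,0.6,0.5,255],[0,0,0,5.7,0.6,0.5,255],[0,0,0,5.7,0.6,0.5,255],[0,0,0,5.7,0.6,0.5,255],[0,0,0,5.7,0.6,0.5,255],[0,0,0,5.7,0.6,0.5,255],[0,0,0,5.7,0.6,0.5,255],[0,0,0,5.7,0.6,0.5,255]]}}

```text
clock: 1.92
tcp_pos: [461.0, 3.7, 251.5]
tool_rot: [3.141, -0.0, 1.255]
ft_force: [0.9, 0.5, 0.4]
opening: 0.003
grip_force: 0.0
```

```bash
python3 -c "
from h import *
go(466,14,250,72)
f=bot.grab_frame('wrist');cv2.imwrite('pics/w1.png',f['pixels'])
go(466,14,250,72)"
```

```text
t 1.92 at [461.    3.7 251.5] [180.   -0.   71.9] F [0.9 0.5 0.4] op 0.0 grip 0.0
->rot [ 0.  -0.  -0.1] shift [0.38 0.05 0.05]
t 1.97 at [461.1   3.8 251.5] [180.   -0.   71.9] F [-0.4 -0.4  0.4] op -0.0 grip 0.0
->rot [ 0.  -0.  -0.1] shift [0.37 0.05 0.05]
```

View pics/w1.png

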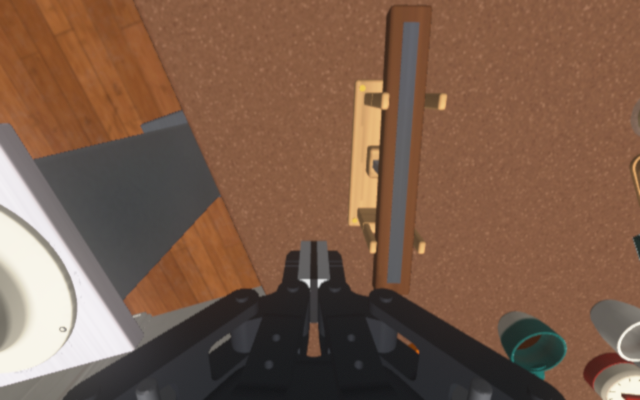

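The wrist view shows the bar from the upper end (390–431, y≈8) to the lower end (375–410, y≈288). The upper (+u) end looks wider, so it's probably the raised one. I'll enlarge both ends.

```bash
python3 -c "
from h import *
i=cv2.imread('pics/w1.png')
a=cv2.resize(i[0:115,335:455],None,fx=5,fy=5,interpolation=cv2.INTER_CUBIC)[:,:390]
a=cv2.resize(i[0:115,352:452],None,fx=4,fy=4,interpolation=cv2.INTER_CUBIC)
b=cv2.resize(i[195:310,345:445],None,fx=4,fy=4,interpolation=cv2.INTER_CUBIC)
cv2.imwrite('pics/w1c.png',np.hstack([a,b]))"
```

```text
(no output)
```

View pics/w1c.png

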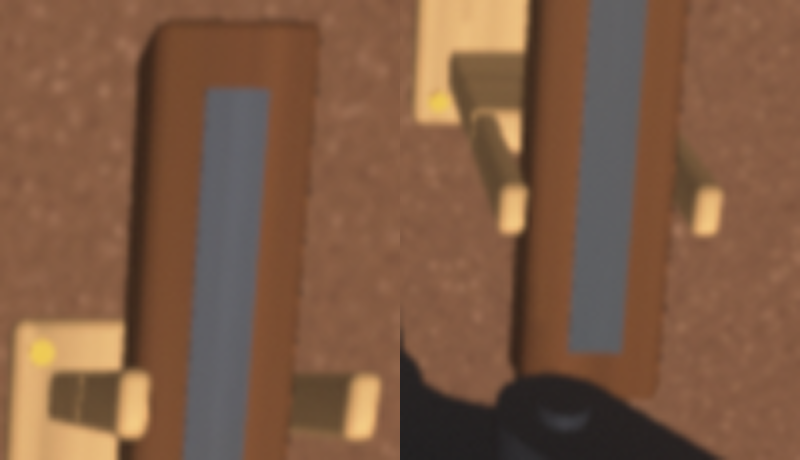

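In crop pixels, the bar's top-face corners are (158,24) and (319,27) on the left, and (254,396) on the right after subtracting 400. The post tops are (134,404) and (362,407) on the left, and (113,210) and (308,211) on the right. I'll fit the stand pose, the bar shift and the tilt.

```bash
cat > fit.py <<'E'
from h import *
from scipy.optimize import least_squares
f=bot.grab_frame("wrist"); s=bot.get_state(); s["tcp_pos"]=np.array([461.05,3.75,251.5])
c=cam(f,s)
A=lambda u,v:(352+u/4,v/4)
B=lambda u,v:(345+u/4,195+v/4)
posts=[((60,-1),A(134,404)),((60,1),A(362,407)),((-60,-1),B(113,210)),((-60,1),B(308,211))]
# image left = robot side; tool frame: y right of u is negative in stand frame if x=u
W=[ray(c,p,92)[:2] for _,p in posts]
ctr=np.mean(W,0);d=(W[0]+W[1]-W[2]-W[3])/2;u=d/np.linalg.norm(d);v=np.array([-u[1],u[0]])
print("posts",np.round(W,1),"ctr",ctr.round(1),"yaw",np.degrees(np.arctan2(u[1],u[0])).round(2),"len",np.linalg.norm(d),"wid",np.linalg.norm(W[0]-W[1]),np.linalg.norm(W[2]-W[3]))
obs=[((120,16),A(158,24)),((120,-16),A(319,27)),((-120,-16),B(254,396))]
def bar(p):
    sh,lat,t,h,y=p; r=[]
    for (X,Y),uv in obs:
        xx=X*np.cos(t)-0*np.sin(t); zz=h+X*np.sin(t)
        lx,ly=sh+xx*np.cos(y)-Y*np.sin(y),lat+xx*np.sin(y)+Y*np.cos(y)
        w=np.array([*(ctr+u*lx+v*ly),zz]); r+=list(proj(c,w)-uv)
    # pivot: top plane over edge
    r.append((h-np.tan(t)*sh-78)*.3)
    return np.array(r)
q=least_squares(bar,[0,0,0,78,0]);print("bar shift,lat,tilt(+ = +u end up),h,yaw",q.x.round(3),"cost",q.cost)
E
python3 fit.py
```

```text
posts [[535.2  61.4]
 [574.5  47.9]
 [496.7 -51.9]
 [536.3 -65.1]] ctr [535.7  -1.9] yaw 71.29 len 119.50016245090067 wid 41.56864480064715 41.71036044664745
bar shift,lat,tilt(+ = +u end up),h,yaw [ 1.2018e+01 -6.6300e-01 -1.7800e-01  7.1644e+01 -2.0000e-02] cost 1.0237381968014516
```

The fit puts the stand centre at (535.7, -1.9) with yaw 71.3°. The +u (far left) end has sunk and the bar middle sits at +12 mm, so stand +x is +u and I have to push from that end by about 22–52 mm. Next I'll check the clearance to the kettle.

```bash
cat >> h.py <<'E'
C=np.array([535.7,-1.9]);YAW=71.3
U=np.array([np.cos(np.radians(YAW)),np.sin(np.radians(YAW))]);V=np.array([-U[1],U[0]])
def gs(u,v,z,yaw=YAW): go(*(C+U*u+V*v),z,yaw)
E
python3 -c "
from h import *
c=cam(bot.grab_frame('top'))
for z in(20,80,150): print(z,ray(c,(252,126),z).round(),ray(c,(286,126),z).round(),ray(c,(272,155),z).round(),ray(c,(287,100),z).round())
gs(185,0,240);gs(175,0,118)"
```

```text
20 [764. 246.  20.] [765. 142.  20.] [675. 183.  20.] [846. 140.  20.]
80 [750. 237.  80.] [752. 138.  80.] [666. 177.  80.] [829. 136.  80.]
150 [735. 228. 150.] [736. 134. 150.] [655. 171. 150.] [809. 132. 150.]
t 2.07 at [461.1   4.2 251.5] [180.  -0.  72.] F [ 0.5  1.  -0.4] op -0.0 grip 0.0
->rot [ 0.  -0.   0.7] shift [6.74 2.5  0.38]
t 2.07 at [461.1   4.2 251.5] [180.  -0.  72.] F [ 0.5  1.  -0.4] op -0.0 grip 0.0
->rot [ 0.  -0.   0.7] shift [6.41 2.49 4.45]
```

>>> {"api": "servo_tool", "payload": {"steps": [[0,0,0.7,6.1,2.5,0.4,255],[0,0,0.7,6.1,2.5,0.4,255],[0,0,0.7,6.1,2.5,0.4,255],[0,0,0.7,6.1,2.5,0.4,255],[0,0,0.7,6.1,2.5,0.4,255],[0,0,0.7,6.1,2.5,0.4,255],[0,0,0.7,6.1,2.5,4.4,255],[0,0,0.7,6.1,2.5,4.4,255],[0,0,0.7,6.1,2.5,4.4,255],[0,0,0.7,6.1,2.5,4.4,255]]}}

```text
clock: 2.9
tcp_pos: [586.1, 154.8, 112.4]
tool_rot: [-3.132, 0.004, 1.244]
ft_force: [-1.3, -1.3, -1.5]
opening: -0.002
grip_force: 0.0
```

```bash
python3 -c "
from h import *
gs(140,0,118)
f=bot.grab_frame('wrist');cv2.imwrite('pics/w2.png',f['pixels'])
gs(120,0,118)"
```

```text
t 2.9 at [586.1 154.8 112.4] [-179.5    0.3   71.3] F [-1.3 -1.3 -1.5] op -0.0 grip 0.0
->rot [-0.5  0.3 -0. ] shift [-0.82  0.08 -0.19]
t 2.95 at [587.5 155.1 116.6] [-179.7    0.2   71.3] F [0.3 0.9 0.7] op -0.0 grip 0.0
->rot [-0.3  0.2 -0. ] shift [-1.51  0.04 -0.04]
```

View pics/w2.png

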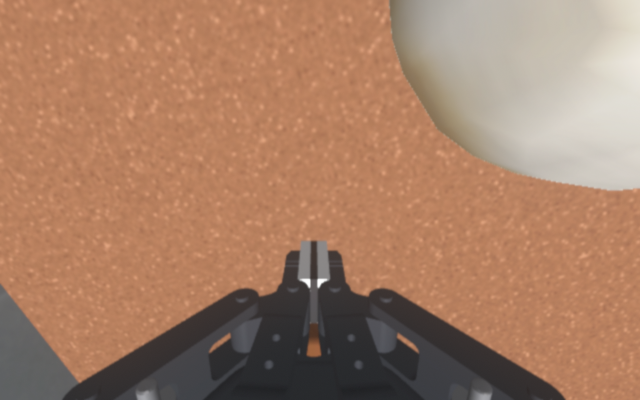

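The wrist camera sees only the worktop and the kettle from here, with fingertips at (315,245), so it can't show the bar. I'll check whether the scene camera can measure the tilt by overlaying the predicted bar outlines.

```bash
cat >> h.py <<'E'
from scipy.optimize import minimize
def boxpts(sh,t):
    # bar tilted t (+ = +u end up) about the crest; sh = u of middle
    P=[]
    for X in(-120,120):
        for Y in(-16,16):
            for Z in(0,18):
                x=X+sh  # along bar from the pivot
                uu=x*np.cos(t)-Z*np.sin(t); zz=60+x*np.sin(t)+Z*np.cos(t)
                P.append([*(C+U*uu+V*Y),zz])
    return np.array(P)
def hull(c,sh,t,off,k):
    p=np.array([proj(c,X) for X in boxpts(sh,t)])+off
    return cv2.convexHull((p*k).astype(np.float32))
def barfit(f,name):
    c=cam(f);k=4
    p0=np.array([proj(c,X) for X in boxpts(0,0)]).mean(0)
    x0,y0=(p0-[60,45]).astype(int)
    im=cv2.resize(f["pixels"][y0:y0+90,x0:x0+120],None,fx=k,fy=k,interpolation=cv2.INTER_CUBIC)
    return c,im,np.array([-x0,-y0]),k
E
python3 -c "
from h import *
o=[]
for n in('scene','top'):
    c,im,off,k=barfit(bot.grab_frame(n),n)
    cv2.imwrite(f'pics/{n}_raw1.png',im); a=im.copy()
    for sh,t,col in((12,-.13,(0,255,0)),(12,0.13,(255,255,0))): cv2.polylines(a,[hull(c,sh,t,off,k).astype(int)],True,col,1)
    o.append(np.hstack([im,a])[:, :] if n=='scene' else a)
cv2.imwrite('pics/s2.png',np.hstack([o[0][:,80:400],o[0][:,480:]]))"
```

```text
(no output)
```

View pics/s2.png

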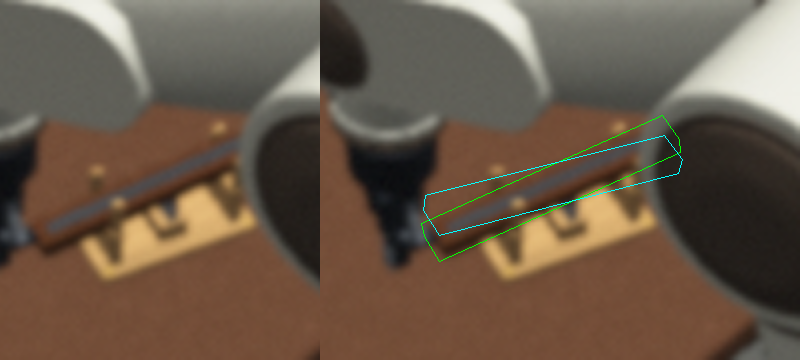

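The scene view confirms the green outline: the +u end is down. The steel strip's slope can serve as a tilt gauge. I'll make the first push to u≈124.

>>> {"api": "servo_tool", "payload": {"steps": [[0,0,0,-0.4,0,0,255],[0,0,0,-0.65,0,0,255],[0,0,0,-0.8,0,0,255],[0,0,0,-0.95,0,0,255],[0,0,0,-1.1,0,0,255],[0,0,0,-1.2,0,0,255],[0,0,0,-1.3,0,0,255],[0,0,0,-1.38,0,0,255],[0,0,0,-1.38,0,0,255],[0,0,0,-1.38,0,0,255]]}}

```text
clock: 3.88
tcp_pos: [575.9, 116.3, 119.8]
tool_rot: [3.141, -0.0, 1.245]
ft_force: [0.0, -0.2, 0.2]
opening: -0.002
grip_force: 0.0
```

```bash
cat >> h.py <<'E'
def tilt(save=None):
    f=bot.grab_frame("scene");c,im,off,k=barfit(f,"scene")
    if save: cv2.imwrite(save,im)
    m=np.zeros(im.shape[:2],np.uint8)
    for t in np.linspace(-.14,.14,9): cv2.fillConvexPoly(m,hull(c,-5,t,off,k).astype(int),255)
    b,g,r=[im[...,i].astype(int) for i in range(3)]
    w=((b-r>-8)&(m>0)&(b<150)&(b>40)).astype(np.uint8); w[:,310:]=0   # strip is bluish, worktop/wood red
    n,l,st,ce=cv2.connectedComponentsWithStats(w)
    best=sorted(range(1,n),key=lambda i:-st[i,2])[:2]
    P=lambda t:[proj(c,[*(C+U*x*np.cos(t)),78+x*np.sin(t)]) for x in(-60,60)]
    T=np.linspace(-.2,.2,9);S=[(lambda a:(a[1]-a[0])[1]/(a[1]-a[0])[0])(P(t)) for t in T]
    for i in best:
        ys,xs=np.nonzero(l==i); s=np.polyfit(xs,ys,1)[0]
        o=np.argsort(S)
        print("strip",st[i].tolist(),"slope",round(s,3),"tilt",round(float(np.interp(s,np.array(S)[o],T[o])),3))
def at():
    s=bot.get_state();d=s["tcp_pos"][:2]-C
    print("t",round(s["clock"],2),"u,v,z",(d@U).round(1),(d@V).round(1),s["tcp_pos"][2].round(1),"F_u",(s["ft_force"][:2]@U).round(1),"Fz",s["ft_force"][2].round(1))
E
python3 -c "
from h import *
at();tilt('pics/s3.png')
f0=cv2.imread('pics/scene_raw1.png');a=cv2.imread('pics/s3.png');cv2.imwrite('pics/s3b.png',np.hstack([f0[:,:400],a[:,:400]]))"
```

```text
t 3.88 u,v,z 124.8 -0.2 119.8 F_u -0.2 Fz 0.2
strip [202, 147, 108, 48, 521] slope -0.425 tilt -0.097
strip [121, 186, 65, 41, 974] slope -0.004 tilt 0.2
```

View pics/s3b.png

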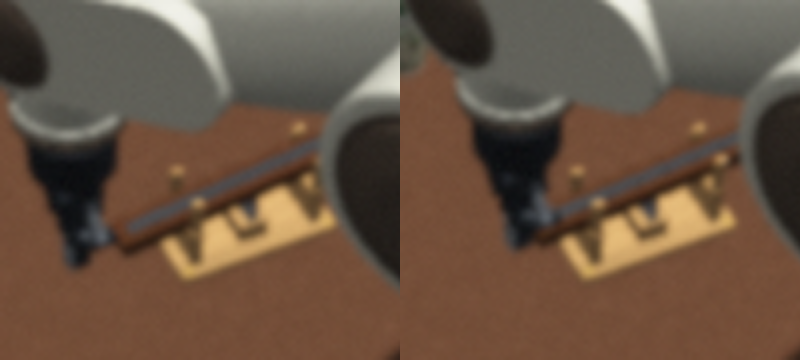

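Left panel is before the push, right is after. The bar's near end moved from (118,240) to (140,240), about 17 mm, and the bar is still tilted. I'll calibrate the tilt gauge on the saved baseline, where the tilt is -0.13.

```bash
cat >> h.py <<'E'
def gauge(im):
    im=cv2.GaussianBlur(im,(0,0),2).astype(float); X=[];Y=[]
    for x in range(185,310,3):
        yc=232-0.42*(x-135); ys=np.arange(int(yc-28),int(yc+22))
        d=im[ys,x,0]-im[ys,x,2]; w=np.clip(d-(d.max()-14),0,None)
        X.append(x);Y.append((w*ys).sum()/w.sum())
    X=np.array(X);Y=np.array(Y)
    for _ in range(3):
        p=np.polyfit(X,Y,1);r=abs(Y-np.polyval(p,X));k=r<max(2,1.5*np.median(r));X,Y=X[k],Y[k]
    return p[0].round(3),np.polyval(p,[185,310]).round(1),len(X)
def look():
    at();f=bot.grab_frame("scene");c,im,off,k=barfit(f,"s");print(gauge(im));return im
E
python3 -c "
from h import *
print(gauge(cv2.imread('pics/scene_raw1.png')),gauge(cv2.imread('pics/s3.png')))
c,im,off,k=barfit(bot.grab_frame('scene'),'s')
for t in(-.13,0,.13):
    q=[(proj(c,[*(C+U*x*np.cos(t)),78+x*np.sin(t)])+off)*k for x in(-60,60)];print(t,(q[1]-q[0])[1]/(q[1]-q[0])[0],np.round(q))
"
```

```text
(np.float64(-0.448), array([202.5, 146.6]), 35) (np.float64(-0.423), array([201.4, 148.5]), 36)
-0.13 -0.4495667028749516 [[306. 148.]
 [186. 202.]]
0 -0.35293391377727196 [[306. 154.]
 [185. 196.]]
0.13 -0.2552252459036426 [[305. 160.]
 [186. 190.]]
```

>>> {"api": "servo_tool", "payload": {"steps": [[0,0,0,-0.08,0,0,255],[0,0,0,-0.15,0,0,255],[0,0,0,-0.15,0,0,255],[0,0,0,0.2,0,0,255],[0,0,0,0.2,0,0,255],[0,0,0,0.2,0,0,255],[0,0,0,0.2,0,0,255],[0,0,0,0.2,0,0,255],[0,0,0,0.2,0,0,255],[0,0,0,0.2,0,0,255]]}}

```text
clock: 4.82
tcp_pos: [577.7, 122.1, 119.3]
tool_rot: [-3.141, -0.0, 1.245]
ft_force: [0.6, 0.6, -0.3]
opening: -0.004
grip_force: 0.0
```

```bash
python3 -c "
from h import *
look()"
```

```text
t 4.82 u,v,z 130.9 -0.0 119.3 F_u 0.8 Fz -0.3
(np.float64(-0.445), array([202.7, 147.1]), 35)
```

>>> {"api": "servo_tool", "payload": {"steps": [[0,0,0,-0.25,0,0,255],[0,0,0,-0.4,0,0,255],[0,0,0,-0.5,0,0,255],[0,0,0,-0.5,0,0,255],[0,0,0,-0.1,0,0,255],[0,0,0,-0.1,0,0,255],[0,0,0,-0.1,0,0,255],[0,0,0,-0.1,0,0,255],[0,0,0,-0.1,0,0,255],[0,0,0,-0.1,0,0,255]]}}

```text
clock: 5.7
tcp_pos: [576.7, 119.3, 119.3]
tool_rot: [-3.141, 0.0, 1.245]
ft_force: [0.0, -0.6, -0.3]
opening: 0.003
grip_force: 0.0
```

```bash
python3 -c "
from h import *
look()"
```

```text
t 5.7 u,v,z 128.0 0.0 119.3 F_u -0.6 Fz -0.3
(np.float64(-0.441), array([202.6, 147.4]), 35)
```

Still tilted. Next push goes to u≈111 (−0.57 from 128), then I retreat.

>>> {"api": "servo_tool", "payload": {"steps": [[0,0,0,-0.3,0,0,255],[0,0,0,-0.45,0,0,255],[0,0,0,-0.56,0,0,255],[0,0,0,-0.56,0,0,255],[0,0,0,-0.15,0,0,255],[0,0,0,-0.15,0,0,255],[0,0,0,-0.15,0,0,255],[0,0,0,-0.15,0,0,255],[0,0,0,-0.15,0,0,255],[0,0,0,-0.15,0,0,255]]}}

```text
clock: 6.58
tcp_pos: [575.3, 115.1, 119.3]
tool_rot: [-3.141, -0.0, 1.245]
ft_force: [0.1, 0.4, 1.2]
opening: 0.002
grip_force: 0.0
```

```bash
python3 -c "
from h import *
look()"
```

```text
t 6.58 u,v,z 123.5 0.0 119.3 F_u 0.4 Fz 1.2
(np.float64(-0.439), array([202.4, 147.5]), 35)
```

>>> {"api": "servo_tool", "payload": {"steps": [[0,0,0,-0.3,0,0,255],[0,0,0,-0.45,0,0,255],[0,0,0,-0.56,0,0,255],[0,0,0,-0.56,0,0,255],[0,0,0,-0.15,0,0,255],[0,0,0,-0.15,0,0,255],[0,0,0,-0.15,0,0,255],[0,0,0,-0.15,0,0,255],[0,0,0,-0.15,0,0,255],[0,0,0,-0.15,0,0,255]]}}

```text
clock: 7.47
tcp_pos: [573.8, 110.8, 119.3]
tool_rot: [-3.141, 0.0, 1.245]
ft_force: [0.5, -0.4, -0.5]
opening: 0.001
grip_force: 0.0
```

```bash
python3 -c "
from h import *
cv2.imwrite('pics/s4.png',look())"
```

```text
t 7.47 u,v,z 119.0 0.0 119.3 F_u -0.2 Fz -0.5
(np.float64(-0.437), array([202.2, 147.6]), 35)
```

>>> {"api": "servo_tool", "payload": {"steps": [[0,0,0,-0.3,0,0,255],[0,0,0,-0.45,0,0,255],[0,0,0,-0.56,0,0,255],[0,0,0,-0.56,0,0,255],[0,0,0,-0.15,0,0,255],[0,0,0,-0.15,0,0,255],[0,0,0,-0.15,0,0,255],[0,0,0,-0.15,0,0,255],[0,0,0,-0.15,0,0,255],[0,0,0,-0.15,0,0,255]]}}

```text
clock: 8.35
tcp_pos: [572.4, 106.5, 119.3]
tool_rot: [-3.141, 0.0, 1.245]
ft_force: [-0.8, 0.4, -0.4]
opening: -0.001
grip_force: 0.0
```

```bash
python3 -c "
from h import *
cv2.imwrite('pics/s5.png',look())"
```

```text
t 8.35 u,v,z 114.5 0.0 119.3 F_u 0.2 Fz -0.4
(np.float64(-0.377), array([198.5, 151.5]), 39)
```

The tilt has jumped towards level. I'll wait for it to settle.

>>> {"api": "servo_tool", "payload": {"steps": [[0,0,0,0.2,0,0,255],[0,0,0,0.2,0,0,255],[0,0,0,0.2,0,0,255],[0,0,0,0.2,0,0,255],[0,0,0,0.2,0,0,255],[0,0,0,0.2,0,0,255],[0,0,0,0.2,0,0,255],[0,0,0,0.2,0,0,255],[0,0,0,0.2,0,0,255],[0,0,0,0.2,0,0,255]]}}

```text
clock: 9.23
tcp_pos: [574.3, 112.2, 119.4]
tool_rot: [-3.142, -0.0, 1.245]
ft_force: [0.2, -0.6, -1.3]
opening: -0.0
grip_force: 0.0
```

```bash
python3 -c "
from h import *
look();look();cv2.imwrite('pics/s6.png',look())"
```

```text
t 9.23 u,v,z 120.5 -0.0 119.4 F_u -0.5 Fz -1.3
(np.float64(-0.275), array([192.2, 157.8]), 39)
t 9.28 u,v,z 120.5 -0.0 119.3 F_u 0.2 Fz 0.8
(np.float64(-0.264), array([191.5, 158.4]), 39)
t 9.33 u,v,z 120.5 -0.0 119.4 F_u 0.0 Fz -0.6
(np.float64(-0.26), array([191.2, 158.7]), 39)
```

>>> {"api": "servo_tool", "payload": {"steps": [[0,0,0,0.3,0,0,255],[0,0,0,0.3,0,0,255],[0,0,0,0.3,0,0,255],[0,0,0,0.3,0,0,255],[0,0,0,0.3,0,0,255],[0,0,0,0.3,0,0,255],[0,0,0,0.3,0,0,255],[0,0,0,0.3,0,0,255],[0,0,0,0.3,0,0,255],[0,0,0,0.3,0,0,255]]}}

```text
clock: 10.22
tcp_pos: [577.3, 120.7, 119.4]
tool_rot: [-3.142, -0.0, 1.245]
ft_force: [-0.2, 0.2, -0.2]
opening: -0.001
grip_force: 0.0
```

```bash
python3 -c "
from h import *
look();look();cv2.imwrite('pics/s6.png',look())"
```

```text
t 10.22 u,v,z 129.5 -0.0 119.4 F_u 0.1 Fz -0.2
(np.float64(-0.359), array([197.5, 152.7]), 39)
t 10.27 u,v,z 129.5 -0.1 119.4 F_u 0.1 Fz 0.1
(np.float64(-0.368), array([198.1, 152.1]), 39)
t 10.32 u,v,z 129.5 -0.0 119.3 F_u -0.6 Fz 0.4
(np.float64(-0.353), array([197.2, 153.1]), 39)
```

The bar rocks and comes back to level (slope −0.353 against −0.353 predicted). The balance point is probably still up to 4 mm on the +u side, so I'll nudge it about 1.5 mm more to centre it, then withdraw.

>>> {"api": "servo_tool", "payload": {"steps": [[0,0,0,0,0,0,255],[0,0,0,0,0,0,255],[0,0,0,0,0,0,255],[0,0,0,0,0,0,255],[0,0,0,0,0,0,255],[0,0,0,0,0,0,255],[0,0,0,0,0,0,255],[0,0,0,0,0,0,255],[0,0,0,0,0,0,255],[0,0,0,0,0,0,255]]}}

```text
clock: 11.2
tcp_pos: [577.3, 120.8, 119.4]
tool_rot: [-3.142, -0.0, 1.245]
ft_force: [0.1, -0.3, -0.2]
opening: -0.0
grip_force: 0.0
```

>>> {"api": "servo_tool", "payload": {"steps": [[0,0,0,-0.3,0,0,255],[0,0,0,-0.6,0,0,255],[0,0,0,-0.85,0,0,255],[0,0,0,-0.92,0,0,255],[0,0,0,-0.96,0,0,255],[0,0,0,-1.0,0,0,255],[0,0,0,-1.0,0,0,255],[0,0,0,-0.9,0,0,255],[0,0,0,-0.6,0,0,255],[0,0,0,-0.3,0,0,255]]}}

```text
clock: 12.03
tcp_pos: [574.7, 113.1, 119.4]
tool_rot: [3.142, -0.0, 1.244]
ft_force: [0.2, 0.1, -0.1]
opening: 0.005
grip_force: 0.0
```

```bash
python3 -c "
from h import *
look();cv2.imwrite('pics/s7.png',look())"
```

```text
t 12.03 u,v,z 121.4 -0.0 119.4 F_u 0.2 Fz -0.1
(np.float64(-0.347), array([196.8, 153.5]), 39)
t 12.08 u,v,z 122.8 0.1 119.4 F_u 1.7 Fz -0.2
(np.float64(-0.325), array([195.5, 154.9]), 39)
```

```bash
python3 -c "
from h import *
look();go(471,-301,230,17.2)"
```

```text
t 12.13 u,v,z 122.2 0.1 119.3 F_u -0.9 Fz -0.6
(np.float64(-0.311), array([194.5, 155.7]), 39)
t 12.18 at [574.5 113.3 119.2] [-180.    -0.    71.4] F [ 0.9 -1.3  1. ] op -0.0 grip 0.0
->rot [-0.   0.  54.2] shift [-14.19   1.13  -3.69]
```

>>> {"api": "servo_tool", "payload": {"steps": [[0,0,0,0.5,0,-1.0,255],[0,0,0,0.5,0,-2.4,255],[0,0,0,0.5,0,-3.8,255],[0,0,0,0.5,0,-4.4,255],[0,0,54.2,-14.2,1.1,-4.4,120],[0,0,54.2,-14.2,1.1,-4.4,120],[0,0,54.2,-14.2,1.1,-4.4,120],[0,0,54.2,-14.2,1.1,-4.4,120],[0,0,54.2,-14.2,1.1,-4.4,120],[0,0,54.2,-14.2,1.1,-4.4,120]]}}

```text
clock: 13.02
tcp_pos: [516.0, -117.3, 251.5]
tool_rot: [3.141, -0.0, 0.489]
ft_force: [0.8, 0.0, 0.2]
opening: 0.53
grip_force: 0.0
```

```bash
python3 -c "
from h import *
look();go(471,-301,230,17.2)"
```

```text
t 13.02 u,v,z -115.6 -18.4 251.5 F_u 0.3 Fz 0.2
(np.float64(-0.312), array([194.6, 155.6]), 39)
t 13.07 at [ 514.7 -123.4  251.3] [1.799e+02 1.000e-01 2.720e+01] F [-2.  -7.3  0.6] op 0.53 grip 0.0
->rot [ 0.1  0.1 10. ] shift [-4.    4.6   0.73]
```

>>> {"api": "servo_tool", "payload": {"steps": [[0,0,10,-3.8,4.3,0.7,120],[0,0,10,-3.8,4.3,0.7,120],[0,0,10,-3.8,4.3,0.7,120],[0,0,10,-3.8,4.3,0.7,120],[0,0,10,-3.8,4.3,0.7,120],[0,0,10,-3.8,4.3,0.7,120],[0,0,10,-3.8,4.3,0.7,120],[0,0,10,-3.8,4.3,0.7,120],[0,0,10,-3.8,4.3,0.7,120],[0,0,10,-3.8,4.3,0.7,120]]}}

```text
clock: 13.9
tcp_pos: [478.4, -282.3, 230.6]
tool_rot: [3.141, -0.0, 0.322]
ft_force: [-0.2, -0.3, 0.9]
opening: 0.527
grip_force: 0.0
```

```bash
python3 -c "
from h import *
look();go(471,-301,230,17.2)
s=bot.get_state();f=bot.grab_frame('wrist');cv2.imwrite('pics/w3.png',f['pixels'])
np.savez('w3.npz',p=s['tcp_pos'],r=s['tool_rot'])
c=cam(f,s);x,y=(proj(c,[518.6,-285.8,30])).astype(int);print(x,y)
b,g,r=cv2.split(f['pixels'].astype(int)); m=((r>150)&(g<190)&(b<90)&(r-b>110)); ys,xs=np.nonzero(m);print(xs.min(),xs.max(),ys.min(),ys.max())
x0,y0=x-70,max(0,y-60);cv2.imwrite('pics/w3c.png',cv2.resize(f['pixels'][y0:y0+110,x0:x0+140],None,fx=5,fy=5,interpolation=cv2.INTER_CUBIC));print(x0,y0)"
```

```text
t 13.9 u,v,z -284.0 -35.6 230.6 F_u -0.3 Fz 0.9
(np.float64(-0.329), array([195.7, 154.6]), 39)
t 13.95 at [ 478.3 -282.5  230.6] [180.   -0.   18.4] F [-0.4 -0.2 -0.6] op 0.53 grip 0.0
->rot [ 0.  -0.   1.2] shift [-0.43  0.51  0.02]
331 146
0 352 23 354
261 86
```

View pics/w3c.png

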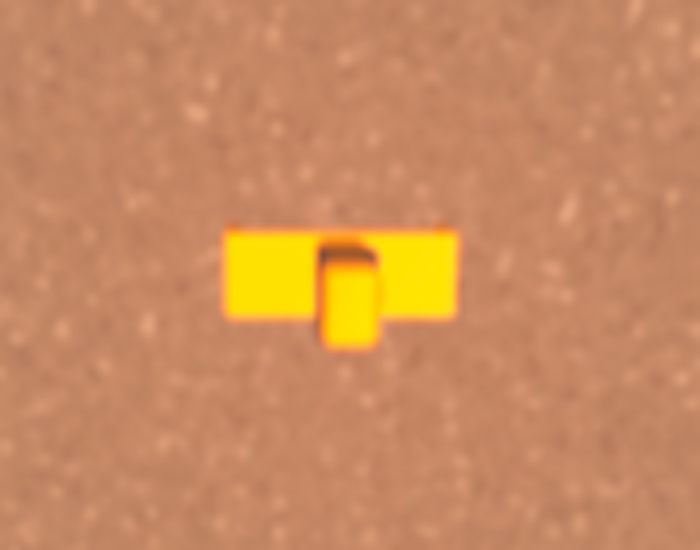

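The clip is aligned with the tool, its plate edges level in the picture. The plate spans (223,230)–(460,320) and the tab top is centred at about (351,306), both in crop pixels.

```bash
python3 -c "
from h import *
d=np.load('w3.npz');s=dict(tcp_pos=d['p'],tool_rot=d['r']);f=bot.grab_frame('wrist');c=cam(f,s)
P=lambda u,v,z:ray(c,(261+u/5,86+v/5),z)
a=[P(*q,15) for q in((223,230),(460,230),(460,320),(223,320))]
print(np.mean(a,0).round(1),np.linalg.norm(a[0]-a[1]).round(1),np.linalg.norm(a[1]-a[2]).round(1),P(350,306,51).round(1))
e=a[0]-a[1]+a[3]-a[2];print(np.degrees(np.arctan2(e[1],e[0]))-90)
look()
x,y=np.mean(a,0)[:2]; go(x,y,150,18.2);go(x,y,92,18.2)"
```

```text
[ 520.8 -283.4   15. ] 44.3 16.9 [ 521.1 -283.    51. ]
18.389065449823505
t 14.05 u,v,z -284.5 -35.6 230.5 F_u 0.6 Fz -0.4
(np.float64(-0.33), array([195.7, 154.5]), 39)
t 14.1 at [ 478.1 -282.9  230.4] [180.   -0.   18.4] F [0.3 0.8 0.1] op 0.53 grip 0.0
->rot [ 0.  -0.   0.2] shift [1.34 0.47 2.68]
t 14.1 at [ 478.1 -282.9  230.4] [180.   -0.   18.4] F [0.3 0.8 0.1] op 0.53 grip 0.0
->rot [ 0.  -0.   0.2] shift [1.34 0.47 4.61]
```

>>> {"api": "servo_tool", "payload": {"steps": [[0,0,0,1.35,0.45,0,120],[0,0,0,1.35,0.45,1.5,120],[0,0,0,1.35,0.45,2.7,120],[0,0,0,1.35,0.45,3.6,120],[0,0,0,1.35,0.45,4.2,120],[0,0,0,1.35,0.45,4.57,120],[0,0,0,1.35,0.45,4.57,120],[0,0,0,1.35,0.45,4.57,120],[0,0,0,1.35,0.45,4.57,255],[0,0,0,1.35,0.45,4.57,255]], "squeeze": 25}}

```text
clock: 14.93
tcp_pos: [521.1, -283.8, 94.8]
tool_rot: [3.14, -0.001, 0.32]
ft_force: [-0.2, -0.4, -0.5]
opening: 0.259
grip_force: 0.0
```

>>> {"api": "servo_tool", "payload": {"steps": [[0,0,0,0,0,0,255],[0,0,0,0,0,0,255],[0,0,0,0,0,0,255],[0,0,0,0,0,0,255],[0,0,0,0,0,0,255],[0,0,0,0,0,0,255],[0,0,0,0,0,-1,255],[0,0,0,0,0,-2,255],[0,0,0,0,0,-3.3,255],[0,0,0,0,0,-4.5,255]]}}

```text
clock: 15.77
tcp_pos: [520.3, -283.2, 230.5]
tool_rot: [3.141, -0.0, 0.32]
ft_force: [-0.1, -0.9, -0.1]
opening: 0.115
grip_force: 26.3
```

```bash
python3 -c "
from h import *
look();gs(0,0,230);gs(0,0,170)"
```

```text
t 15.77 u,v,z -271.4 -75.6 230.5 F_u -0.9 Fz -0.1
(np.float64(-0.341), array([196.4, 153.8]), 39)
t 15.82 at [ 521.8 -284.2  238.3] [179.6  -0.3  18.4] F [ 0.8 -1.7  9. ] op 0.11 grip 26.3
->rot [  0.6  -0.1 -52.9] shift [ 3.4  -8.79  0.23]
t 15.82 at [ 521.8 -284.2  238.3] [179.6  -0.3  18.4] F [ 0.8 -1.7  9. ] op 0.11 grip 26.3
->rot [  0.6  -0.1 -52.9] shift [ 3.39 -8.8   2.23]
```

Gripped: the opening of 9.8 mm matches the tab's 10 mm. The bar is level. Next I move to hover over the crest.

>>> {"api": "servo_tool", "payload": {"steps": [[0,0,-52.9,3.4,-8.8,0,255],[0,0,-52.9,3.4,-8.8,0,255],[0,0,-52.9,3.4,-8.8,0,255],[0,0,-52.9,3.4,-8.8,0,255],[0,0,-52.9,3.4,-8.8,0,255],[0,0,-52.9,3.4,-8.8,0,255],[0,0,-52.9,3.4,-8.8,0,255],[0,0,-52.9,3.4,-8.8,0,255],[0,0,-52.9,3.4,-8.8,0,255],[0,0,-52.9,3.4,-8.8,0,255]]}}

```text
clock: 16.65
tcp_pos: [534.3, -0.8, 228.6]
tool_rot: [3.141, 0.0, 1.242]
ft_force: [-0.2, -0.7, -0.7]
opening: 0.113
grip_force: 26.3
```

```bash
python3 -c "
from h import *
at();gs(0,0,230)"
```

```text
t 16.65 u,v,z 0.6 1.6 228.6 F_u -0.7 Fz -0.7
t 16.65 at [534.3  -0.8 228.6] [180.    0.   71.2] F [-0.2 -0.7 -0.7] op 0.11 grip 26.3
->rot [ 0.   0.  -0.1] shift [-0.02  0.05 -0.05]
```

```bash
python3 -c "
from h import *
s=bot.get_state();f=bot.grab_frame('wrist');c=cam(f,s)
np.savez('w4.npz',p=s['tcp_pos'],r=s['tool_rot']);cv2.imwrite('pics/w4.png',f['pixels'])
W=lambda u,v,z:[*(C+U*u+V*v),z]
for n,q in dict(post1=W(60,21,92),post2=W(60,-21,92),barL=W(20,16,78),barend=W(88,0,78),pl=[*(s['tcp_pos'][:2]+U*8+V*22),s['tcp_pos'][2]-78]).items(): print(n,proj(c,q).round())
cv2.imwrite('pics/w4c.png',cv2.resize(f['pixels'][115:265,213:413],None,fx=4,fy=4,interpolation=cv2.INTER_CUBIC))"
```

```text
post1 [284. 130.]
post2 [347. 130.]
barL [294. 182.]
barend [315.  87.]
pl [273. 239.]
```

View pics/w4c.png

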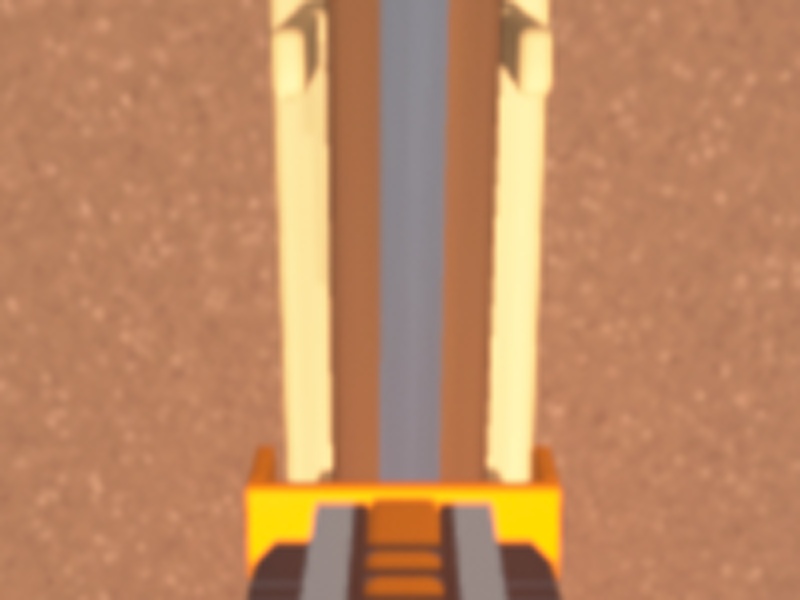

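The held clip's plate has its front corners at (246,485) and (562,485) in crop pixels. The bar edges are at x=332 and 488 on row 470, and 331 and 499 on row 100. The post tops are at (289,62) and (536,62).

```bash
python3 -c "
from h import *
d=np.load('w4.npz');s=dict(tcp_pos=d['p'],tool_rot=d['r']);f=bot.grab_frame('wrist');c=cam(f,s)
def P(u,v,z):
    e=ray(c,(213+u/4,115+v/4),z)[:2]-C; return np.round([e@U,e@V],1)
t=d['p'][:2]-C;zt=d['p'][2];print('tcp',t@U,t@V,zt)
a,b=P(246,485,zt-78.3),P(562,485,zt-78.3);print('plate front',a,b,(a+b)/2)
for r,l,q in((470,332,488),(285,332,491),(100,331,499)): a,b=P(l,r,78),P(q,r,78);print('bar',a,b,(a+b)/2)
a,b=P(289,62,92),P(536,62,92);print('posts',a,b,(a+b)/2)
im=look()
gs(0,0,165)"
```

```text
tcp 0.6425536364290528 1.6431284960394532 228.59377691331485
plate front [ 9.9 22.7] [  9.8 -20.4] [9.85 1.15]
bar [-22.7  15.7] [-22.9 -15.8] [-22.8   -0.05]
bar [16.3 14.9] [ 16.2 -15.6] [16.25 -0.35]
bar [51.5 14.3] [ 51.4 -16.3] [51.45 -1.  ]
posts [60.  20.4] [ 59.8 -21.3] [59.9  -0.45]
t 16.75 u,v,z -0.1 1.4 228.4 F_u 0.1 Fz 0.7
(np.float64(-0.336), array([196.2, 154.2]), 39)
t 16.8 at [534.4  -1.7 228.4] [180.   -0.   71.1] F [-0.9 -0.1 -0.4] op 0.11 grip 26.3
->rot [ 0.  -0.  -0.2] shift [0.01 0.04 2.11]
```

>>> {"api": "servo_tool", "payload": {"steps": [[0,0,0,-0.04,0.04,0,255],[0,0,0,-0.04,0.04,0.4,255],[0,0,0,-0.04,0.04,0.8,255],[0,0,0,-0.04,0.04,1.2,255],[0,0,0,-0.04,0.04,1.5,255],[0,0,0,-0.04,0.04,1.8,255],[0,0,0,-0.04,0.04,2.0,255],[0,0,0,-0.04,0.04,2.15,255],[0,0,0,-0.04,0.04,2.15,255],[0,0,0,-0.04,0.04,2.15,255]]}}

```text
clock: 17.63
tcp_pos: [535.1, -2.2, 163.8]
tool_rot: [-3.142, -0.0, 1.244]
ft_force: [-0.1, 0.1, -0.4]
opening: 0.112
grip_force: 26.3
```

```bash
python3 -c "
from h import *
im=look();cv2.imwrite('pics/s8.png',im);gs(-1.2,0.25,160.3)
f=bot.grab_frame('wrist');cv2.imwrite('pics/w5.png',f['pixels'])"
```

```text
t 17.63 u,v,z -0.5 0.4 163.8 F_u 0.1 Fz -0.4
(np.float64(-0.463), array([198.4, 140.5]), 19)
t 17.68 at [535.3  -2.3 164.1] [180.   -0.   71.3] F [-0.3 -0.2  0.4] op 0.11 grip 26.3
->rot [ 0. -0. -0.] shift [-0.02  0.    0.13]
```

>>> {"api": "servo_tool", "payload": {"steps": [[0,0,0,-0.01,0,0.06,255],[0,0,0,-0.01,0,0.11,255],[0,0,0,-0.01,0,0.13,255],[0,0,0,-0.01,0,0.13,255],[0,0,0,-0.01,0,0.13,215],[0,0,0,-0.01,0,0.13,200],[0,0,0,-0.01,0,0.13,185],[0,0,0,-0.01,0,0.13,170],[0,0,0,-0.01,0,0.13,160],[0,0,0,-0.01,0,0.13,160]]}}

```text
clock: 18.57
tcp_pos: [534.9, -2.5, 159.7]
tool_rot: [-3.141, -0.0, 1.244]
ft_force: [-0.5, -0.1, 0.9]
opening: 0.371
grip_force: 0.0
```

>>> {"api": "servo_tool", "payload": {"steps": [[0,0,0,0,0,0,160],[0,0,0,0,0,-0.2,160],[0,0,0,0,0,-0.5,160],[0,0,0,0,0,-0.8,160],[0,0,0,0,0,-1.2,160],[0,0,0,0,0,-1.7,160],[0,0,0,0,0,-2.2,160],[0,0,0,0,0,-2.7,160],[0,0,0,0,0,-3.2,160],[0,0,0,0,0,-3.7,160]]}}

```text
clock: 19.4
tcp_pos: [534.9, -2.5, 272.9]
tool_rot: [3.141, -0.0, 1.244]
ft_force: [0.1, -0.6, 0.4]
opening: 0.37
grip_force: 0.0
```

>>> {"api": "servo_tool", "payload": {"steps": [[0,0,0,-1,0,0,160],[0,0,0,-2,0,0,160],[0,0,0,-2,0,0,160],[0,0,0,-2,0,0,160],[0,0,0,-2,0,0,160],[0,0,0,-2,0,0,160],[0,0,0,-2,0,0,160],[0,0,0,-2,0,0,160],[0,0,0,-2,0,0,160],[0,0,0,-2,0,0,160]]}}

```text
clock: 20.23
tcp_pos: [515.8, -59.1, 270.8]
tool_rot: [-3.141, -0.0, 1.244]
ft_force: [0.6, 0.1, -1.0]
opening: 0.375
grip_force: 0.0
```

```bash
python3 -c "
from h import *
im=look();cv2.imwrite('pics/s9.png',im)
s=bot.get_state();f=bot.grab_frame('wrist');cv2.imwrite('pics/w6.png',f['pixels']);c=cam(f,s)
W=lambda u,v,z:[*(C+U*u+V*v),z]
b,g,r=[f['pixels'][...,i].astype(int) for i in range(3)]
m=((r>200)&(b<70)&(g>60)).astype(np.uint8);n,l,st,ce=cv2.connectedComponentsWithStats(m)
for i in range(1,n):
    if st[i,4]>60: print(st[i],ce[i].round(1))
print('pred plate corners',[proj(c,W(u,v,81)).round(1).tolist() for u,v in((8,22),(8,-22),(-8,-22),(-8,22))],'tab',proj(c,W(0,0,117)).round(1))"
```

```text
t 20.23 u,v,z -60.5 0.6 270.8 F_u 0.3 Fz -1.0
(np.float64(-0.339), array([196.3, 153.9]), 32)
[ 33   0  18  25 153] [42.1 13.8]
[ 46  33  22  33 133] [58.2 52.3]
[633  48   7  38 158] [636.9  66.7]
[ 289  111   51   25 1042] [313.7 122.3]
pred plate corners [[287.7, 111.7], [340.5, 111.6], [339.9, 131.1], [288.2, 131.2]] tab [314.1 125.9]
```

The clip's plate shows at cols 289–340 with its top at row 111, within 1 px of where it should be, and the bar gauge reads level. I'll let it rest, recheck and hand in.

>>> {"api": "servo_tool", "payload": {"steps": [[0,0,0,0,0,0,160],[0,0,0,0,0,0,160],[0,0,0,0,0,0,160],[0,0,0,0,0,0,160],[0,0,0,0,0,0,160],[0,0,0,0,0,0,160],[0,0,0,0,0,0,160],[0,0,0,0,0,0,160],[0,0,0,0,0,0,160],[0,0,0,0,0,0,160]]}}

```text
clock: 21.17
tcp_pos: [515.7, -59.4, 270.8]
tool_rot: [-3.142, -0.0, 1.243]
ft_force: [0.1, -0.3, -0.2]
opening: 0.37
grip_force: 0.0
```

>>> {"api": "servo_tool", "payload": {"steps": [[0,0,0,0,0,0,160],[0,0,0,0,0,0,160],[0,0,0,0,0,0,160],[0,0,0,0,0,0,160],[0,0,0,0,0,0,160],[0,0,0,0,0,0,160],[0,0,0,0,0,0,160],[0,0,0,0,0,0,160],[0,0,0,0,0,0,160],[0,0,0,0,0,0,160]]}}

```text
clock: 22.0
tcp_pos: [515.7, -59.4, 270.9]
tool_rot: [3.142, -0.0, 1.244]
ft_force: [-0.3, 0.0, 0.0]
opening: 0.375
grip_force: 0.0
```

```bash
python3 -c "
from h import *
look();im=look()
g=gauge(im)[0]
if abs(g+.345)<.02: print(bot.job_done())"
```

```text
t 22.0 u,v,z -60.8 0.5 270.9 F_u -0.1 Fz 0.0
(np.float64(-0.338), array([196.3, 154. ]), 32)
t 22.05 u,v,z -60.8 0.5 270.9 F_u 0.3 Fz 0.6
(np.float64(-0.339), array([196.3, 153.9]), 32)
the job is handed in; nothing more can be done
None
```

The job is handed in at about 22 s: the bar balances level on the edge, the orange clip sits astride it at the balance point, and the arm is clear; the bystanders weren't rechecked, but the arm never went near them, and no verdict came back.

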